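Interlace the keeper comb with a tilted instrument rest and close its bail

TASK

Fit the loose keeper comb onto the sloping instrument rest: slide its four fins down into the four gaps between the rest's five fins until its back plate lies fully home on the fin tops. Then swing the wire bail over the comb until it is closed, and do not knock over the jar or the bottle.

Things in the scene. Friction and masses are not known exactly. Their poses are not given: they have to be found in the camera images.
- comb: Loose grey keeper comb, 60 x 84 x 64 mm (x, y, z), 120 g, standing on its fins. Origin: centre of its underside, at fin-tip level; z up, y across the fins. Four fins, 56 mm long in x, 6 mm thick in y, at y = -30, -10, 10, 30 mm, reach from z = 0 up to a back plate of 60 x 84 mm, z = 27 to 33 mm. The same after a half turn about z; either way round fits.
- comb_grip (a point): Point on the comb's grip rib, 56 mm above the fin tips (comb x = y = 0), axes as the comb's. The rib stands on the middle of the back plate: 22 mm along x, 12 mm thick along y, from z = 33 to 64 mm of the comb. Pinch it across its thickness, along y.
- cradle: Sloping deck of the fixed metal rest. Origin: middle of its upper face, 50 mm over the worktop. z is square to the deck and leans 30 degrees towards the low front, roughly to the robot; x runs up the slope, y level across the fins. Five fins, x = -33 to 33 mm, 5 mm thick, at y = -40, -20, 0, 20, 40 mm, with two notches each, rise to z = 45 mm; four 15 mm gaps. The comb goes down along -z.
- cradle_home (a point): Where the comb's origin lies when it is home: cradle x = y = 0, z = 18 mm, axes as the cradle's; the comb's axes are then parallel to them (or half turned about z). Play about 4 mm each way in x and y. End walls: inner faces at cradle x = -35 mm (50 mm high) and x = 37 mm (30 mm high). Two thin fixed instruments lie across the fins below this level and stick out sideways.
- bail (a joint): Angle of the wire bail in rad: 0 closed (lying down the slope, cross bar just above the comb's back plate), 2.0 to 2.4 at the start (standing open), stop at 2.5. U of 6 mm wire: arms at cradle y = +-56 mm, cross bar 81 mm from the axis. Friction (0.07 N m, about 1 N at the tab) keeps it where it is left. Closed fingers can push it shut from behind, then above, the tab.
- bail_axis (a point): Middle of the bail's hinge axis, which is parallel to the cradle's y: cradle x = 58 mm, y = 0, z = 56 mm, at the high end of the deck. Axes as the cradle's.
- bail_tab (a point): Middle of the flat thumb tab on the bail's cross bar: 26 mm long, 34 mm wide along y, 4 mm thick, its middle 96 mm from the axis. At bail angle q it lies at cradle x = 58 - 96 cos q, y = 0, z = 56 + 96 sin q (mm). Axes as the bail's: x from the tab towards the axis.
- jar: Small white jar with a teal lid, 34 mm wide, 47 mm high, standing loose beyond the comb. Origin at the centre of its underside.
- bottle: Slim white dropper bottle, 29 mm wide, 81 mm high, standing loose to the left of and beyond the rest. Origin at the centre of its underside.

How it is judged:
On the way, in this order (a step that is already met when the one before it is completed fails the run):
1. the comb is fully home between the rest's fins (z of comb in the frame of cradle between 0.01 and 0.0215 m and y of comb in the frame of cradle between -0.008 and 0.008 m and x of comb in the frame of cradle between -0.012 and 0.012 m and angle between the z axis of comb and the z axis of cradle, either way round below 0.08 rad), for 0.2 s.
2. the bail is closed over the comb (value of joint bail below 0.1 rad), for 0.2 s.
At the end, for the whole second after the job is handed in: The comb rests between the fins with its back plate home on the fin tops (within 3.5 mm of fully down, 8 mm across the fins, 12 mm along them, square to the deck within 0.08 rad), at rest, and the bail is closed over it (angle under 0.1 rad) (all of step 1 and value of joint bail below 0.1 rad and linear speed of comb below 0.02 m/s); the robot touches nothing.
It fails at once if the jar or the bottle is knocked over (angle between any of jar, bottle's own z axis and vertical above 0.6 rad).
It also fails if it takes over 64 s, if anything falls off the work surface, if the arm or the gripper's body presses on something with over 40 N, if the wrist force passes 120 N, or if a joint passes its speed limit or range.

ROBOT

A 6-joint arm with a two-finger parallel gripper is mounted at the origin on a cart in front of the work surface, level with it; the furniture and walls round the work are solid. World frame = base frame: x ahead of the robot, y to its left, z up, the work surface at z = 0. Lengths are in m, angles in rad, forces in N, time in s.
With the tool pointing down it reaches from about 0.2 to 0.875 m from the base axis. Payload 3.4 kg.
Tool frame: the origin (TCP) lies on the centre line of the jaws, within the pads' length; the fingertips stand 8 mm ahead of it and the grasp point (between the pads) lies 11 mm behind it; z points along the fingers, y is the line along which they close (so a half turn about z gives the same grasp; the last joint's range is limited). The gripper opens to 94 mm and grips with 3 to 60 N. Pads are 16 mm wide; open, the fingers measure 119 mm over their backs; the gripper's body (75 mm by 177 mm) begins 78 mm behind the grasp point.
Start: joints at [1.011, 0.276, 1.505, -0, 1.361, -0.121], TCP at [0.244, 0.521, 0.213] pointing down, gripper open.
Joint ranges: [-2.89, 2.89], [-0.75, 2.08], [0.22, 2.7], [-1.18, 4.32], [0.11, 2.71], [-2.7, 2.7]. Speed limits (rad/s): [2.57, 2.57, 3.14, 3.14, 3.14, 3.14].

INTERFACE

Orientations are given as a rotation vector (axis times angle).
In Python, from station import readout, vision, bot, spotter gives the robot as it stands.
- The arm moves only by the tool carry_out, never from a script. Its argument "series" is a list of rows, each an object of numbers: "hand": the finger opening in mm, from 0 to 94; "dx", "dy", "dz": the shift along the tool's x, y, z in units of 40 mm (1.0 is 40 mm); "twist": the turn about the tool's z in units of 6 degrees (1.0 is 6 degrees). In form: [{"hand": .., "dx": .., "dy": .., "dz": .., "twist": ..}, ...]. A call has exactly 5 rows; each row shifts and turns the commanded pose from where the row before left it, along the tool's axes as they then stand; what a row does not reach is not made up. A row lasts 1/10 s, in which the tool goes at most 50 mm and 8.59 degrees, less where a joint would pass 70% of its speed; a pose out of reach is approached as far as the arm can. A call is refused whole if a number of a shift passes 1 or a number of a turn 1, either way. A call with a gripper value outside its range is refused whole. The fingers move at their own pace and stop on an object; "squeeze" is the grip in N (left out, the last holds). Time passes only in rows, so rows that do not move let the fingers close, or fill a call up. It gives the time, the measured TCP pose, the force, the opening and the grip force at its end, in the units of the state.
- readout.get_state(): the state, without advancing time (a new reading comes with each control period).
- vision.camera(name): name is "scene" or "top" or "wrist"; returns a dict with "color" (480x640x3 uint8, red, green, blue), "fx", "fy", "cx", "cy" (pixels), "R" (3x3) and "t" (3): a world point X has camera coordinates R X + t; the wrist camera has in their place "T_tool_cam" (4x4, takes a point from camera to tool coordinates, whose origin is the TCP and whose axes are the flange's). Camera axes: x right, y down, z forward; pixel columns grow to the right and rows downward; lengths in m; the calibration is good to about 2 mm. A picture is of the moment at which its call begins: read the wrist's pose just before it. There is no depth.
- bot.close_job(): hands the job in; it is judged then, once.
Trained networks look in a picture, given as the dict that the camera call returned (one of the last four; its "shot" number tells which), for a name from the list of things; names that differ only in an ending like _2 or _b are one class to them, and where a whole thing is asked for, a point or a joint stands for the part that bears it (a point fixed in the world has none). Each returns a list of dicts, best first, with "confidence" (0 to 1); they miss things now and then, are a little off and sometimes report something else, mostly with a low value. They report only what shows in the picture. A call takes as long as a camera call.
- spotter.look_for(name, picture): "xyz" ([x, y, z] in m, in world coordinates, good to about 4 mm: the middle of the surface that is visible of it).
- spotter.silhouettes(name, picture): "pixels" (480x640 bool, what is visible of it).
- spotter.landmark_of(name, picture): "xyz" ([x, y, z] in m, in world coordinates, good to about 4 mm: a listed point, or the origin of a listed thing).
The state is a dict: "clock": time; "joint_positions": joint angles; "joint_vel": joint speeds; "effort": joint torques, N m; "tcp_pos": TCP position; "eef_rot": TCP orientation; "wrist_force": force on the tool from outside, world axes, zero at the start; "moment": the same for the moment, N m; "grip_width": finger opening in m; "grip_force": force on a finger pad.
Only numpy, scipy, OpenCV 4.12 (cv2) and the standard library are available. Lean on these libraries where they do the work, as an engineer would, in place of code of your own. Each camera call takes 0.05 s, during which the arm holds its last target. There are 200 camera calls.

## Working session

There is one attempt and no reset: what is moved stays moved. The work goes in short steps, Python scripts to look and compute and a tool call to move; the robot and the scene stay as the last step left them, time stands still between calls to the robot, and variables do not carry over. Pictures are saved under pics/ and viewed, at most 10 in all, crops included, and the job is handed in when it is done.

Besides the shell and the picture viewer there is one more tool, called after "Call:" as name(argument=value, ...) on one line, values as JSON. carry_out: Moves the arm, as the interface text tells. Its arguments: {"type":"object","properties":{"series":{"type":"array","items":{"type":"object","properties":{"hand":{"type":"number"},"dx":{"type":"number"},"dy":{"type":"number"},"dz":{"type":"number"},"twist":{"type":"number"}}}},"squeeze":{"type":"number"}},"required":["series"]}

```bash
ls; mkdir -p pics; cat > h.py <<'E'
import numpy as np, cv2
from scipy.spatial.transform import Rotation as R
from station import readout, vision, bot, spotter
def save(p,n): cv2.imwrite('pics/'+n,p['color'][:,:,::-1])
def best(f,n,p):
    r=f(n,p); return [(np.round(d['xyz'],4).tolist(),round(d['confidence'],2)) for d in r[:2]]
E
python3 - <<'E'
from h import *
s=readout.get_state(); print(s['clock'],s['tcp_pos'],R.from_rotvec(s['eef_rot']).as_matrix().round(3))
ps={}
for c in ['scene','top']:
    p=vision.camera(c); ps[c]=p; save(p,c+'0.png')
    for n in ['comb','comb_grip','cradle','cradle_home','bail_axis','bail_tab','jar','bottle']:
        print(c,n,best(spotter.landmark_of,n,p))
p=vision.camera('wrist'); print(p['T_tool_cam'])
E
```

```text
pics
0.0 [0.24402297 0.52006101 0.21261635] [[-0.905  0.425 -0.001]
 [ 0.425  0.905 -0.002]
 [ 0.    -0.002 -1.   ]]
scene comb [([0.4627, -0.3362, -0.0015], 0.57), ([0.6478, 0.4199, 0.002], 0.33)]
scene comb_grip [([0.4685, -0.337, 0.0588], 0.56)]
scene cradle [([0.4777, 0.2876, 0.0524], 0.74), ([0.4909, 0.2818, 0.1306], 0.35)]
scene cradle_home [([0.4675, 0.2904, 0.0674], 0.91)]
scene bail_axis [([0.4943, 0.2824, 0.1293], 0.81), ([0.4659, -0.3365, 0.0593], 0.18)]
scene bail_tab [([0.5264, 0.2744, 0.2204], 0.93)]
scene jar [([0.5799, -0.2373, -0.0017], 0.59)]
scene bottle [([0.6475, 0.4207, 0.0012], 0.52)]
top comb [([0.4698, -0.3348, 0.001], 0.88)]
top comb_grip [([0.4662, -0.3343, 0.0572], 0.82)]
top cradle [([0.4731, 0.2891, 0.0495], 0.62)]
top cradle_home [([0.4644, 0.2872, 0.0665], 0.9)]
top bail_axis [([0.4996, 0.2846, 0.1236], 0.92)]
top bail_tab [([0.5252, 0.2805, 0.2173], 0.81)]
top jar [([0.5842, -0.2325, 0.0025], 0.51)]
top bottle [([0.6487, 0.4201, -0.0026], 0.47), ([0.475, 0.289, 0.0515], 0.16)]
[[ 4.27824671e-04 -9.63873524e-01 -2.66359994e-01  7.80109740e-02]
 [ 9.99999867e-01  3.35348129e-04  3.92669445e-04  3.45082803e-04]
 [-2.89160357e-04 -2.66360126e-01  9.63873539e-01 -1.70873777e-01]
 [ 0.00000000e+00  0.00000000e+00  0.00000000e+00  1.00000000e+00]]
```

View pics/scene0.png

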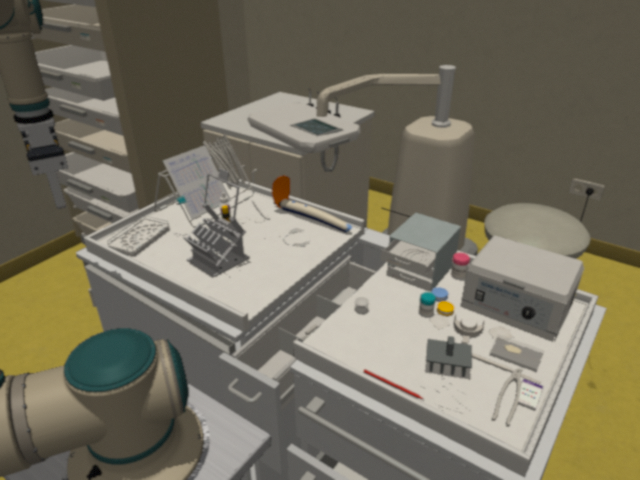

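View pics/top0.png

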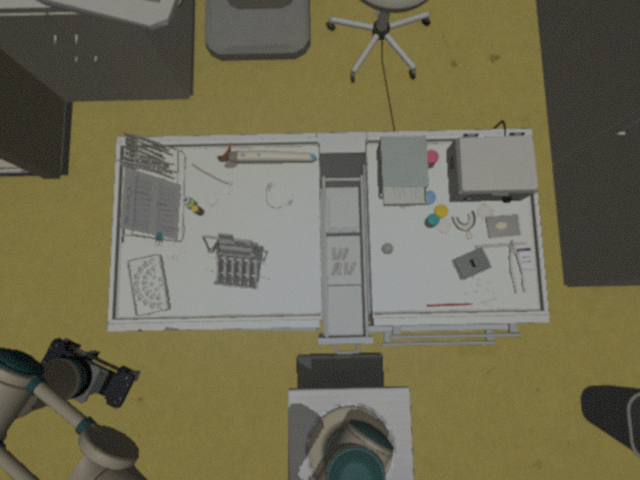

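The scene view shows the comb at about (449,357) px, with the jar beyond it at (428,304). The rest with its open bail is at (217,238), and the bottle at (226,208). In the top view the comb is at (472,263) with a yaw near +32°, and the rest is at (240,265) with a yaw near -10°.

The tool can't tilt, so I'll have to pivot the comb in the pads. First I'll plan the transit to the comb.

```bash
cat >> h.py <<'E'
def yaw():
    s=readout.get_state(); M=R.from_rotvec(s['eef_rot']).as_matrix(); return np.array(s['tcp_pos']),M
def plan(wps,turn=None,vmax=.038,pos=None):
    """wps: list of (xyz, tool-x heading deg). prints rows [dx,dy,dz,twist] in units."""
    p,M=yaw(); a=np.degrees(np.arctan2(M[1,0],M[0,0])); rows=[]
    for q,b in wps:
        q=np.array(q,float); d=(b-a+180)%360-180
        if turn: d=b-a if turn=='raw' else d
        n=int(np.ceil(max(np.linalg.norm(q-p)/vmax,abs(d)/6-1e-6,1)))
        for k in range(n):
            w=(q-p)/(n-k); h=np.radians(a)   # shift along axes before the turn
            tx=np.array([np.cos(h),np.sin(h),0]);ty=np.array([np.sin(h),-np.cos(h),0])
            r=np.round([w@tx/.04,w@ty/.04,-w[2]/.04,-((b-a+180)%360-180)/(n-k)/6],2)
            p=p+.04*(r[0]*tx+r[1]*ty)+[0,0,-.04*r[2]]; a=a-6*r[3]; rows.append(r.tolist())
    for i in range(0,len(rows),5): print(rows[i:i+5])
E
python3 - <<'E'
from h import *
p=vision.camera('top'); m=spotter.silhouettes('comb',p)[0]['pixels']
r=cv2.minAreaRect(np.argwhere(m)[:,::-1].astype(np.float32)); print(r,cv2.boxPoints(r),p['R'])
plan([((.466,-.335,.2),32)])
E
```

```text
((472.2000427246094, 262.9000244140625), (23.25510597229004, 30.857738494873047), 63.43495178222656) [[453.20004 259.40002]
 [480.80002 245.60004]
 [491.20004 266.40002]
 [463.60007 280.2    ]] [[-0.02069254 -0.99977265 -0.00514424]
 [-0.98804385  0.02123551 -0.15270361]
 [ 0.15277814  0.00192291 -0.98825864]]
[[-0.59, -0.71, 0.01, 0.85], [-0.65, -0.65, 0.01, 0.85], [-0.7, -0.59, 0.01, 0.85], [-0.75, -0.53, 0.01, 0.85], [-0.8, -0.46, 0.01, 0.85]]
[[-0.84, -0.39, 0.02, 0.85], [-0.87, -0.31, 0.01, 0.85], [-0.89, -0.23, 0.02, 0.85], [-0.91, -0.15, 0.01, 0.85], [-0.92, -0.07, 0.02, 0.86]]
[[-0.92, 0.01, 0.01, 0.85], [-0.92, 0.09, 0.02, 0.86], [-0.9, 0.18, 0.01, 0.85], [-0.88, 0.25, 0.02, 0.86], [-0.86, 0.33, 0.01, 0.85]]
[[-0.82, 0.41, 0.02, 0.86], [-0.79, 0.48, 0.01, 0.85], [-0.74, 0.55, 0.02, 0.86], [-0.69, 0.61, 0.01, 0.85], [-0.63, 0.67, 0.02, 0.86]]
[[-0.57, 0.73, 0.01, 0.85], [-0.5, 0.77, 0.02, 0.86], [-0.42, 0.81, 0.01, 0.85], [-0.35, 0.85, 0.02, 0.86]]
```

Call:
carry_out(series=[{"hand": 60, "dx": -0.59, "dy": -0.71, "dz": 0, "twist": 0.85}, {"hand": 60, "dx": -0.65, "dy": -0.65, "dz": 0, "twist": 0.85}, {"hand": 60, "dx": -0.7, "dy": -0.59, "dz": 0, "twist": 0.85}, {"hand": 60, "dx": -0.75, "dy": -0.53, "dz": 0, "twist": 0.85}, {"hand": 60, "dx": -0.8, "dy": -0.46, "dz": 0, "twist": 0.85}])

```text
clock: 1.55
tcp_pos: [0.2906, 0.3412, 0.2136]
eef_rot: [1.348, 2.837, 0.001]
wrist_force: [0.0, 0.3, -0.0]
grip_width: 0.0607
grip_force: 0.0
```

Call:
carry_out(series=[{"hand": 60, "dx": -0.84, "dy": -0.39, "dz": 0, "twist": 0.85}, {"hand": 60, "dx": -0.87, "dy": -0.31, "dz": 0, "twist": 0.85}, {"hand": 60, "dx": -0.89, "dy": -0.23, "dz": 0, "twist": 0.85}, {"hand": 60, "dx": -0.91, "dy": -0.15, "dz": 0, "twist": 0.85}, {"hand": 60, "dx": -0.92, "dy": -0.07, "dz": 0, "twist": 0.85}])

```text
clock: 2.05
tcp_pos: [0.3372, 0.1626, 0.2137]
eef_rot: [1.941, 2.47, 0.001]
wrist_force: [1.0, -0.4, 0.2]
grip_width: 0.0599
grip_force: 0.0
```

Call:
carry_out(series=[{"hand": 60, "dx": -0.92, "dy": 0.01, "dz": 0, "twist": 0.85}, {"hand": 60, "dx": -0.92, "dy": 0.09, "dz": 0, "twist": 0.85}, {"hand": 60, "dx": -0.9, "dy": 0.18, "dz": 0, "twist": 0.85}, {"hand": 60, "dx": -0.88, "dy": 0.25, "dz": 0, "twist": 0.85}, {"hand": 60, "dx": -0.86, "dy": 0.33, "dz": 0, "twist": 0.85}])

```text
clock: 2.55
tcp_pos: [0.3834, -0.0156, 0.2138]
eef_rot: [2.439, 1.98, 0.001]
wrist_force: [1.4, -0.1, 0.1]
grip_width: 0.0603
grip_force: 0.0
```

Call:
carry_out(series=[{"hand": 60, "dx": -0.82, "dy": 0.41, "dz": 0, "twist": 0.85}, {"hand": 60, "dx": -0.79, "dy": 0.48, "dz": 0, "twist": 0.85}, {"hand": 60, "dx": -0.74, "dy": 0.55, "dz": 0, "twist": 0.85}, {"hand": 60, "dx": -0.69, "dy": 0.61, "dz": 0, "twist": 0.85}, {"hand": 60, "dx": -0.63, "dy": 0.67, "dz": 0, "twist": 0.85}])

```text
clock: 3.05
tcp_pos: [0.4302, -0.1939, 0.2136]
eef_rot: [2.816, 1.392, 0.001]
wrist_force: [-0.2, 0.8, 0.0]
grip_width: 0.0602
grip_force: 0.0
```

Call:
carry_out(series=[{"hand": 60, "dx": -0.57, "dy": 0.73, "dz": 0, "twist": 0.85}, {"hand": 60, "dx": -0.5, "dy": 0.77, "dz": 0, "twist": 0.85}, {"hand": 60, "dx": -0.42, "dy": 0.81, "dz": 0, "twist": 0.85}, {"hand": 60, "dx": -0.35, "dy": 0.85, "dz": 0, "twist": 0.85}, {"hand": 60}])

```text
schema error: expected keys hand, dx, dy, dz, twist
```

```bash
cat >> h.py <<'E'
def tw(pt,p,pos,M):  # wrist cam: world point -> pixel
    T=p['T_tool_cam']; c=np.linalg.inv(T)@np.append(M.T@(np.array(pt)-pos),1); return np.array([p['fx']*c[0]/c[2]+p['cx'],p['fy']*c[1]/c[2]+p['cy']])
E
python3 - <<'E'
from h import *
s=readout.get_state(); pos,M=yaw(); print(s['clock'],pos,np.degrees(np.arctan2(M[1,0],M[0,0])),np.round(s['joint_positions'],2))
p=vision.camera('wrist'); save(p,'w1.png')
for n in ['comb','comb_grip','jar']: print(n,best(spotter.landmark_of,n,p))
print(tw([.466,-.335,.064],p,pos,M),p['fx'])
m=spotter.silhouettes('comb',p)[0]['pixels']; np.save('m.npy',m)
E
```

```text
3.05 [ 0.43015853 -0.19389194  0.21358162] 52.616989981857664 [-0.57  0.12  1.71  0.    1.31  0.08]
comb [([0.4697, -0.3393, -0.0033], 0.55)]
comb_grip [([0.4669, -0.3396, 0.0567], 0.62)]
jar [([0.5867, -0.2348, -0.0025], 0.79)]
[437.30451969 319.1497897 ] 357.9538753595907
```

View pics/w1.png

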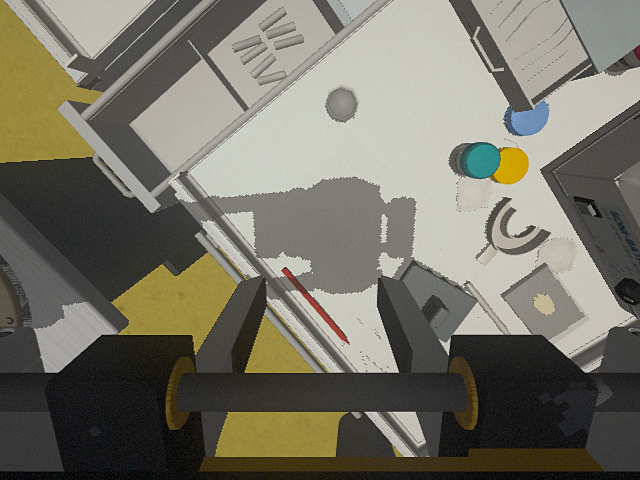

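The wrist view shows the comb at (437,300), partly behind the right finger, and the jar's teal lid at (480,160). Rows need all their keys, so I'll resend the refused one.

Call:
carry_out(series=[{"hand": 60, "dx": -0.57, "dy": 0.73, "dz": 0, "twist": 0.85}, {"hand": 60, "dx": -0.5, "dy": 0.77, "dz": 0, "twist": 0.85}, {"hand": 60, "dx": -0.42, "dy": 0.81, "dz": 0, "twist": 0.85}, {"hand": 60, "dx": -0.35, "dy": 0.85, "dz": 0, "twist": 0.85}, {"hand": 60, "dx": 0, "dy": 0, "dz": 0, "twist": 0}])

```text
clock: 3.8
tcp_pos: [0.4693, -0.3369, 0.2131]
eef_rot: [3.015, 0.875, 0.0]
wrist_force: [0.3, 0.1, 0.3]
grip_width: 0.06
grip_force: 0.0
```

```bash
python3 - <<'E'
from h import *
s=readout.get_state(); pos,M=yaw(); print(s['clock'],pos,np.degrees(np.arctan2(M[1,0],M[0,0])),np.round(s['joint_positions'],2))
p=vision.camera('wrist'); save(p,'w2.png')
for n in ['comb','comb_grip']: print(n,best(spotter.landmark_of,n,p))
print(tw([.466,-.335,.064],p,pos,M))
E
```

```text
3.8 [ 0.4692869  -0.33694239  0.2130832 ] 32.369808098339924 [-0.74  0.28  1.5  -0.    1.36  0.26]
comb [([0.4673, -0.3384, -0.0019], 0.81)]
comb_grip [([0.4694, -0.3417, 0.06], 0.75)]
[317.98010782 231.79835575]
```

View pics/w2.png

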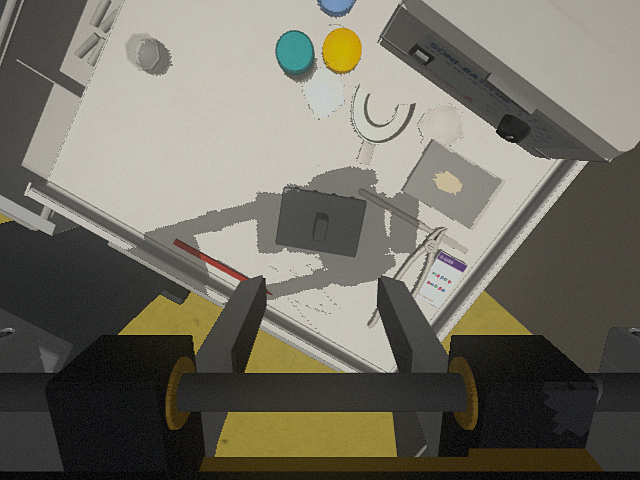

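The comb's plate corners are at (285,186), (366,199), (357,257) and (275,243), turned about 9.3° from the tool. The rib top is at (321,226). Next I'll back-project these.

```bash
cat >> h.py <<'E'
def bp(uv,z,p,pos,M):
    T=p['T_tool_cam']; d=M@T[:3,:3]@np.array([(uv[0]-p['cx'])/p['fx'],(uv[1]-p['cy'])/p['fy'],1]); o=pos+M@T[:3,3]; return o+d*(z-o[2])/d[2]
E
python3 - <<'E'
from h import *
pos,M=yaw(); p=vision.camera('wrist')
c=np.array([bp(u,.033,p,pos,M) for u in [(285,186),(366,199),(357,257),(275,243)]]); print(c.mean(0))
for a,b in [(0,1),(3,2),(3,0),(2,1)]: v=c[b]-c[a]; print(np.linalg.norm(v),np.degrees(np.arctan2(v[1],v[0])))
print(bp((320.5,214),.064,p,pos,M))
g=p['color'][180:262,270:372]; 
cv2.imwrite('pics/w2c.png',cv2.resize(g[:,:,::-1],None,fx=6,fy=6,interpolation=cv2.INTER_CUBIC))
E
```

```text
[ 0.46759346 -0.33067525  0.033     ]
0.08050669432474218 -66.4948246265666
0.08531690072882035 -67.47480285022279
0.059033451752090696 21.092395140101715
0.060484515785959495 25.69630107395383
[ 0.47943642 -0.32289647  0.064     ]
```

View pics/w2c.png

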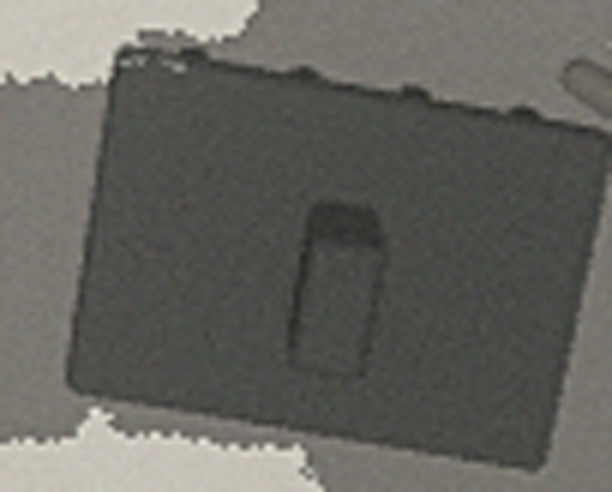

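The crop puts the plate corners at (290,188), (371.3,201.7), (360.8,258.3) and (281.7,245), and the rib top's centre at (326.2,231.5).

```bash
python3 - <<'E'
from h import *
pos,M=yaw(); p=vision.camera('wrist')
c=np.array([bp(u,.033,p,pos,M) for u in [(290,188),(371.3,201.7),(360.8,258.3),(281.7,245)]]); print(c.mean(0))
for a,b in [(0,1),(3,2),(3,0),(2,1)]: v=c[b]-c[a]; print(np.linalg.norm(v),np.degrees(np.arctan2(v[1],v[0])))
r=bp((326.2,231.5),.064,p,pos,M);print(r)
g=(r+c.mean(0))/2; print(g,pos); plan([((g[0],g[1],.1),23),((g[0],g[1],.047),23)])
E
```

```text
[ 0.4686851  -0.33610607  0.033     ]
0.0811553304734507 -66.94319650033188
0.08247318024781794 -67.32627913763343
0.05888141333681116 22.98398077765782
0.059445740347024704 24.253169707394648
[ 0.46844004 -0.33605797  0.064     ]
[ 0.46856257 -0.33608202  0.0485    ] [ 0.46770591 -0.33220032  0.21351764]
[[-0.01, 0.03, 0.95, 0.53], [-0.01, 0.03, 0.95, 0.53], [-0.01, 0.03, 0.94, 0.54], [0.0, 0.0, 0.66, -0.0], [0.0, 0.0, 0.67, -0.0]]
```

```bash
python3 - <<'E'
from h import *
pos,M=yaw(); p=vision.camera('wrist'); print(pos,np.degrees(np.arctan2(M[1,0],M[0,0])))
# rib top found by network + pixels again
print(best(spotter.landmark_of,'comb_grip',p)); m=spotter.silhouettes('comb',p)[0]['pixels']
r=cv2.minAreaRect(np.argwhere(m)[:,::-1].astype(np.float32)); b=cv2.boxPoints(r); print(b)
c=np.array([bp(u,.033,p,pos,M) for u in b]); print(c.mean(0),np.degrees(np.arctan2(*(c[1]-c[0])[1::-1])),np.degrees(np.arctan2(*(c[2]-c[1])[1::-1])))
plan([((.4695,-.340,.115),23)])
E
```

```text
[ 0.46776593 -0.33228063  0.21369051] 32.583893443042875
[([0.4696, -0.34, 0.0576], 0.96)]
[[278.87766 244.08531]
 [289.335   185.52412]
 [372.19284 200.32018]
 [361.7355  258.88135]]
[ 0.46941877 -0.33539212  0.033     ] 21.108696667919705 -67.49129137191883
[[-0.02, 0.06, 0.82, 0.53], [-0.02, 0.06, 0.83, 0.53], [-0.01, 0.05, 0.82, 0.53]]
```

Call:
carry_out(series=[{"hand": 50, "dx": 0, "dy": 0.05, "dz": 0.82, "twist": 0.53}, {"hand": 50, "dx": 0, "dy": 0.04, "dz": 0.83, "twist": 0.53}, {"hand": 50, "dx": 0, "dy": 0.04, "dz": 0.82, "twist": 0.5}, {"hand": 50, "dx": 0, "dy": 0, "dz": 0, "twist": 0}, {"hand": 50, "dx": 0, "dy": 0, "dz": 0, "twist": 0}])

```text
clock: 4.7
tcp_pos: [0.4707, -0.3384, 0.115]
eef_rot: [-3.077, -0.631, 0.0]
wrist_force: [-0.0, -0.2, 0.6]
grip_width: 0.05
grip_force: 0.0
```

```bash
python3 - <<'E'
from h import *
pos,M=yaw(); p=vision.camera('wrist'); print(pos,np.degrees(np.arctan2(M[1,0],M[0,0])))
print(best(spotter.landmark_of,'comb_grip',p)); save(p,'w3.png')
a,b=tw(pos+M@[0,0,.0],p,pos,M),tw(pos-[0,0,.055],p,pos,M); print('tcp px',a,'below at z.06',b)
E
```

```text
[ 0.47069863 -0.33840978  0.11503688] 23.188312384728388
[([0.4689, -0.3397, 0.0578], 0.6)]
tcp px [322.28497264 298.04554662] below at z.06 [322.20006432 263.34841931]
```

View pics/w3.png

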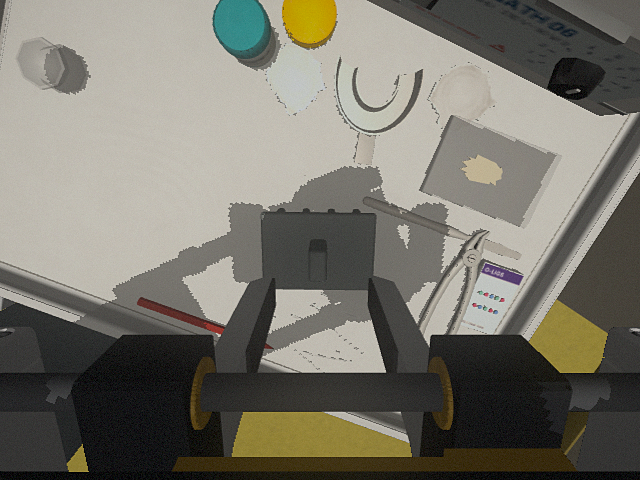

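The rib top is at about (317,267), 2–3 mm to the left of the jaw centre line. It's square to the tool now, so I'll descend, pinch it lightly and lift.

Call:
carry_out(series=[{"hand": 40, "dx": 0, "dy": -0.06, "dz": 0.6, "twist": 0}, {"hand": 40, "dx": 0, "dy": 0, "dz": 0.6, "twist": 0}, {"hand": 40, "dx": 0, "dy": 0, "dz": 0.48, "twist": 0}, {"hand": 30, "dx": 0, "dy": 0, "dz": 0, "twist": 0}, {"hand": 20, "dx": 0, "dy": 0, "dz": 0, "twist": 0}], squeeze=10)

```text
clock: 5.3
tcp_pos: [0.4706, -0.3373, 0.049]
eef_rot: [3.076, 0.629, 0.002]
wrist_force: [0.4, 0.9, -0.1]
grip_width: 0.0274
grip_force: 0.0
```

Call:
carry_out(series=[{"hand": 0, "dx": 0, "dy": 0, "dz": 0, "twist": 0}, {"hand": 0, "dx": 0, "dy": 0, "dz": 0, "twist": 0}, {"hand": 0, "dx": 0, "dy": 0, "dz": 0, "twist": 0}, {"hand": 0, "dx": 0, "dy": 0, "dz": 0, "twist": 0}, {"hand": 0, "dx": 0, "dy": 0, "dz": 0, "twist": 0}])

```text
clock: 5.8
tcp_pos: [0.4704, -0.337, 0.0491]
eef_rot: [3.076, 0.629, 0.003]
wrist_force: [0.1, 1.6, 5.2]
grip_width: 0.012
grip_force: 10.0
```

Call:
carry_out(series=[{"hand": 0, "dx": 0, "dy": 0, "dz": -0.3, "twist": 0}, {"hand": 0, "dx": 0, "dy": 0, "dz": -0.8, "twist": 0}, {"hand": 0, "dx": 0, "dy": 0, "dz": -1, "twist": 0}, {"hand": 0, "dx": 0, "dy": 0, "dz": -1, "twist": 0}, {"hand": 0, "dx": 0, "dy": 0, "dz": -1, "twist": 0}])

```text
clock: 6.3
tcp_pos: [0.4694, -0.3364, 0.2136]
eef_rot: [3.078, 0.629, 0.0]
wrist_force: [0.7, -0.5, -0.6]
grip_width: 0.0117
grip_force: 10.0
```

```bash
python3 - <<'E'
from h import *
s=readout.get_state(); pos,M=yaw(); p=vision.camera('wrist'); print(s['clock'],pos,np.degrees(np.arctan2(M[1,0],M[0,0])),s['grip_width'],s['grip_force'],s['wrist_force'])
save(p,'w4.png')
print(M.T@(np.array(spotter.landmark_of('comb',p)[0]['xyz'])-pos))
plan([((.36,0.0,.235),90),((.33,.22,.25),168)])
E
```

```text
6.3 [ 0.46940696 -0.33644721  0.2136442 ] 23.10071817043633 0.011725441085601062 9.999300241470337 [ 0.6579986  -0.49369547 -0.59820269]Traceback (most recent call last):
  File "<stdin>", line 4, in <module>
IndexError: list index out of range
```

```bash
python3 - <<'E'
from h import *
plan([((.36,0.0,.235),95),((.33,.22,.25),168)])
E
```

```text
[[0.06, -0.74, -0.03, -1.0], [0.14, -0.73, -0.03, -1.0], [0.21, -0.71, -0.04, -1.0], [0.29, -0.69, -0.03, -1.0], [0.36, -0.65, -0.04, -1.0]]
[[0.42, -0.61, -0.03, -1.0], [0.49, -0.56, -0.04, -1.0], [0.54, -0.51, -0.03, -1.0], [0.59, -0.45, -0.04, -1.0], [0.64, -0.39, -0.03, -0.99]]
[[0.68, -0.32, -0.04, -1.0], [0.7, -0.25, -0.03, -0.99], [0.43, -0.02, -0.03, -0.94], [0.43, 0.02, -0.03, -0.94], [0.42, 0.06, -0.03, -0.94]]
[[0.41, 0.11, -0.03, -0.93], [0.4, 0.14, -0.03, -0.94], [0.39, 0.18, -0.03, -0.93], [0.37, 0.22, -0.03, -0.94], [0.34, 0.26, -0.03, -0.93]]
[[0.32, 0.29, -0.03, -0.94], [0.28, 0.32, -0.03, -0.93], [0.25, 0.34, -0.03, -0.94], [0.22, 0.36, -0.02, -0.93], [0.19, 0.39, -0.03, -0.94]]
```

View pics/w4.png

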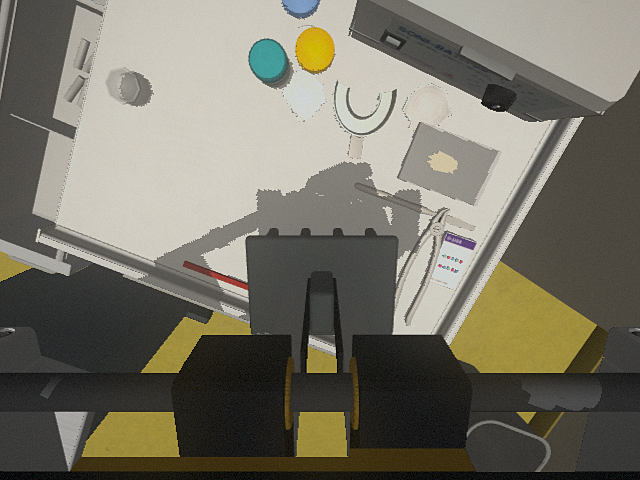

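The comb is held square and centred, with its plate spanning columns 247–397. I'll carry it to the rest.

Call:
carry_out(series=[{"hand": 0, "dx": 0.06, "dy": -0.74, "dz": -0.03, "twist": -1}, {"hand": 0, "dx": 0.14, "dy": -0.73, "dz": -0.03, "twist": -1}, {"hand": 0, "dx": 0.21, "dy": -0.71, "dz": -0.04, "twist": -1}, {"hand": 0, "dx": 0.29, "dy": -0.69, "dz": -0.03, "twist": -1}, {"hand": 0, "dx": 0.36, "dy": -0.65, "dz": -0.04, "twist": -1}])

```text
clock: 6.9
tcp_pos: [0.4217, -0.194, 0.2176]
eef_rot: [-2.806, -1.409, 0.001]
wrist_force: [0.4, 0.1, -1.0]
grip_width: 0.0117
grip_force: 10.0
```

Call:
carry_out(series=[{"hand": 0, "dx": 0.42, "dy": -0.61, "dz": -0.03, "twist": -1}, {"hand": 0, "dx": 0.49, "dy": -0.56, "dz": -0.04, "twist": -1}, {"hand": 0, "dx": 0.54, "dy": -0.51, "dz": -0.03, "twist": -1}, {"hand": 0, "dx": 0.59, "dy": -0.45, "dz": -0.04, "twist": -1}, {"hand": 0, "dx": 0.64, "dy": -0.39, "dz": -0.03, "twist": -1}])

```text
clock: 7.4
tcp_pos: [0.3749, -0.0531, 0.2246]
eef_rot: [-2.346, -2.088, 0.001]
wrist_force: [0.4, 0.4, -1.9]
grip_width: 0.0118
grip_force: 10.0
```

Call:
carry_out(series=[{"hand": 0, "dx": 0.68, "dy": -0.32, "dz": -0.04, "twist": -1}, {"hand": 0, "dx": 0.7, "dy": -0.25, "dz": -0.03, "twist": -1}, {"hand": 0, "dx": 0.43, "dy": -0.02, "dz": -0.03, "twist": -0.94}, {"hand": 0, "dx": 0.43, "dy": 0.02, "dz": -0.03, "twist": -0.94}, {"hand": 0, "dx": 0.42, "dy": 0.06, "dz": -0.03, "twist": -0.94}])

```text
clock: 7.9
tcp_pos: [0.3489, 0.0541, 0.2311]
eef_rot: [-1.75, -2.608, 0.001]
wrist_force: [0.9, 0.6, -0.8]
grip_width: 0.0121
grip_force: 10.0
```

Call:
carry_out(series=[{"hand": 0, "dx": 0.41, "dy": 0.11, "dz": -0.03, "twist": -0.94}, {"hand": 0, "dx": 0.4, "dy": 0.14, "dz": -0.03, "twist": -0.94}, {"hand": 0, "dx": 0.39, "dy": 0.18, "dz": -0.03, "twist": -0.94}, {"hand": 0, "dx": 0.37, "dy": 0.22, "dz": -0.03, "twist": -0.94}, {"hand": 0, "dx": 0.34, "dy": 0.26, "dz": -0.03, "twist": -0.94}])

```text
clock: 8.4
tcp_pos: [0.3373, 0.1385, 0.237]
eef_rot: [-1.062, -2.956, 0.001]
wrist_force: [-0.1, 0.3, -1.6]
grip_width: 0.0122
grip_force: 10.0
```

Call:
carry_out(series=[{"hand": 0, "dx": 0.32, "dy": 0.29, "dz": -0.03, "twist": -0.94}, {"hand": 0, "dx": 0.28, "dy": 0.32, "dz": -0.03, "twist": -0.94}, {"hand": 0, "dx": 0.25, "dy": 0.34, "dz": -0.03, "twist": -0.94}, {"hand": 0, "dx": 0.22, "dy": 0.36, "dz": -0.03, "twist": -0.94}, {"hand": 0, "dx": 0.19, "dy": 0.39, "dz": -0.03, "twist": -0.94}])

```text
clock: 8.9
tcp_pos: [0.3255, 0.2228, 0.243]
eef_rot: [-0.31, -3.125, 0.001]
wrist_force: [-0.5, -0.1, -0.9]
grip_width: 0.0121
grip_force: 10.0
```

```bash
python3 - <<'E'
from h import *
for i in range(2): vision.camera('top')
s=readout.get_state(); pos,M=yaw(); p=vision.camera('wrist'); print(s['clock'],pos,np.degrees(np.arctan2(M[1,0],M[0,0])),np.round(s['joint_positions'],2),s['grip_width'])
save(p,'w5.png')
for n in ['cradle','cradle_home','bail_axis','bail_tab','bottle']: print(n,best(spotter.landmark_of,n,p))
E
```

```text
9.0 [0.32559101 0.22365347 0.24310177] 168.56744031959602 [ 0.42 -0.02  1.79  0.    1.38 -0.95] 0.011987965723884837
cradle [([0.4782, 0.2888, 0.0553], 0.91), ([0.6458, 0.419, -0.0005], 0.35)]
cradle_home [([0.4673, 0.2843, 0.0655], 0.89)]
bail_axis []
bail_tab []
bottle [([0.6457, 0.4174, -0.0012], 0.83)]
```

View pics/w5.png

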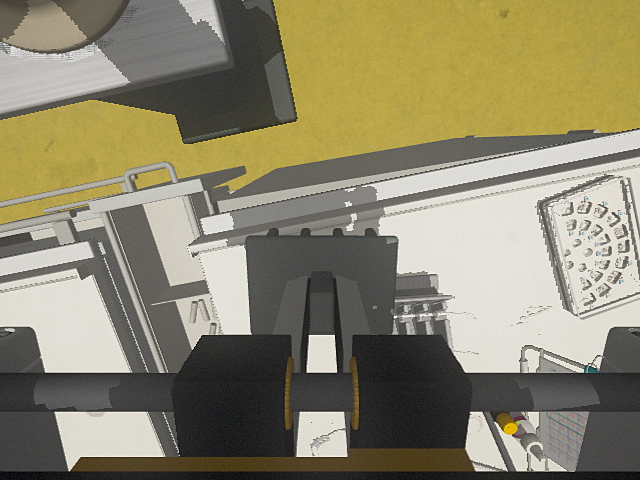

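The wrist view shows the rest at about (390–450, 270–345), mostly behind the held comb. I'll step aside and forward so the rest shows clear of it.

Call:
carry_out(series=[{"hand": 0, "dx": -0.7, "dy": -0.37, "dz": -0.1, "twist": 0}, {"hand": 0, "dx": -0.9, "dy": -0.37, "dz": -0.1, "twist": 0}, {"hand": 0, "dx": -0.9, "dy": -0.36, "dz": -0.1, "twist": 0}, {"hand": 0, "dx": -0.7, "dy": -0.36, "dz": -0.1, "twist": 0}, {"hand": 0, "dx": 0, "dy": 0, "dz": 0, "twist": 0}])

```text
clock: 9.8
tcp_pos: [0.4435, 0.1368, 0.2596]
eef_rot: [0.325, 3.122, -0.002]
wrist_force: [-0.8, -0.4, -0.5]
grip_width: 0.0117
grip_force: 10.0
```

```bash
python3 - <<'E'
from h import *
for i in range(2): vision.camera('top')
s=readout.get_state(); pos,M=yaw(); p=vision.camera('wrist'); print(s['clock'],pos.tolist(),np.degrees(np.arctan2(M[1,0],M[0,0])))
save(p,'w6.png'); np.savez('w6.npz',pos=pos,M=M,T=p['T_tool_cam'],fx=p['fx'],fy=p['fy'],cx=p['cx'],cy=p['cy'])
for n in ['cradle','cradle_home','bail_axis','bail_tab','bottle']: print(n,best(spotter.landmark_of,n,p))
m=spotter.silhouettes('cradle',p)
if m: 
    m=m[0]['pixels']; print(np.argwhere(m).min(0),np.argwhere(m).max(0))
    y0,x0=np.argwhere(m).min(0)-10; y1,x1=np.argwhere(m).max(0)+10; y0=max(y0,0);x0=max(x0,0)
    g=p['color'][y0:y1,x0:x1]; k=min(800/g.shape[1],600/g.shape[0],4); print(x0,y0,k)
    cv2.imwrite('pics/w6c.png',cv2.resize(g[:,:,::-1],None,fx=k,fy=k,interpolation=cv2.INTER_CUBIC))
E
```

```text
9.9 [0.4398639403058195, 0.1387884007051419, 0.25911559528413514] 168.25803080262702
cradle [([0.4755, 0.2873, 0.0524], 0.61)]
cradle_home [([0.4688, 0.2879, 0.0664], 0.82), ([0.4395, 0.139, 0.2092], 0.46)]
bail_axis [([0.5019, 0.2863, 0.1276], 0.95)]
bail_tab [([0.5235, 0.279, 0.2208], 0.85)]
bottle [([0.6464, 0.4162, -0.0029], 0.61)]
[166 406] [364 628]
396 156 2.7522935779816513
```

View pics/w6c.png

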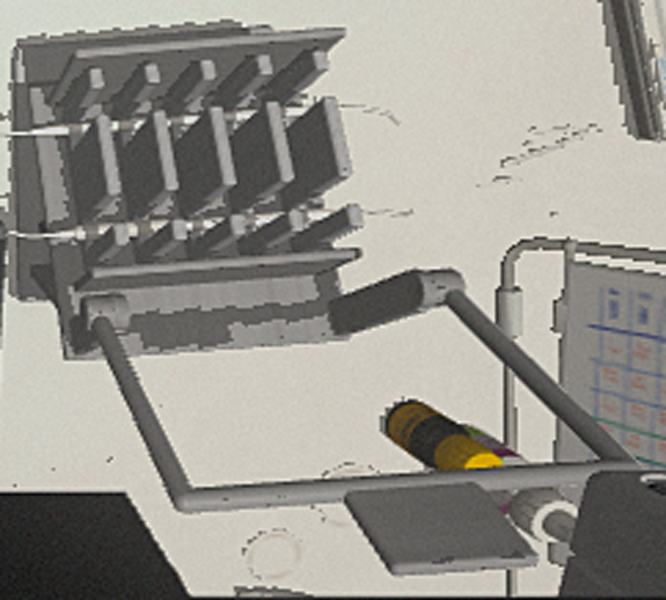

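The crop is clear: five fins with notches, both end walls and the open bail. The fin tops' front ends run (97,70)…(320,53) and the rear ends (125,228)…(357,207). The hinge ends are at (100,310) and (445,285), and the bar corners at (183,497) and (620,465). I'll fit the rest's pose to these.

```bash
cat > fit.py <<'E'
from h import *
from scipy.optimize import least_squares
d=np.load('w6.npz'); pos,M,T=d['pos'],d['M'],d['T']; P={k:float(d[k]) for k in ['fx','fy','cx','cy']}; P['T_tool_cam']=T
def frame(x,y,yaw,z=.05): # cradle: z leans to -x, x up the slope
    return R.from_euler('z',yaw).as_matrix()@R.from_euler('y',-30,degrees=True).as_matrix(), np.array([x,y,z])
Y=np.array([-40,-20,0,20,40])
F=[(97,70),(153,65),(207,62),(263,57),(320,53)]; Rr=[(125,228),(183,224),(237,218),(297,212),(357,207)]
A=[(104,118),(160,112),(217,107),(272,102),(330,97)]; B=[(113,213)]
def pts(v):
    a,q=v[3]*1e3,v[4]; L=[]
    L+=[((-33,y,45),f) for y,f in zip(Y,F)]+[((33,y,45),f) for y,f in zip(Y,Rr)]+[((a,y,45),f) for y,f in zip(Y,A)]
    L+=[((58,-56,56),(105,308)),((58,56,56),(448,283))]
    c,s=81*np.cos(q),81*np.sin(q)
    L+=[((58-c,-56,56+s),(183,497)),((58-c,56,56+s),(622,465))]
    return L
def res(v):
    Rm,t=frame(*v[:3]); out=[]
    for X,f in pts(v): out.append(tw(Rm@np.array(X)/1e3+t,P,pos,M)-(np.array(f)/2.7523+[396,156]))
    return np.ravel(out)
r=least_squares(res,[.475,.288,-.15,-.015,2.3],loss='soft_l1')
if __name__=='__main__':
    print(r.x,np.degrees(r.x[2])); print(res(r.x).reshape(-1,2).round(1).tolist())
    Rm,t=frame(*r.x[:3])
    for n,X in dict(home=(0,0,18),axis=(58,0,56),tab=(58-96*np.cos(r.x[4]),0,56+96*np.sin(r.x[4])),Gstart=(21,0,85.1+3.5),Gend=(2.5,0,78)).items(): print(n,(Rm@np.array(X)/1e3+t).round(4))
E
python3 fit.py
```

```text
[ 0.47427742  0.28720264 -0.12634793 -0.01187478  2.39192894] -7.239202908244315
[[-0.8, -3.3], [-0.8, -3.1], [-0.1, -3.6], [0.0, -3.4], [-0.2, -3.6], [-0.8, 3.8], [-0.5, 3.6], [1.2, 4.2], [0.9, 4.8], [0.6, 5.0], [-0.2, -0.8], [0.1, -0.2], [0.1, 0.0], [0.8, 0.2], [0.5, 0.4], [-3.7, -0.0], [-1.9, -0.2], [0.2, 0.1], [2.0, 0.5]]
home [0.4653 0.2883 0.0656]
axis [0.4963 0.2844 0.1275]
tab [0.5242 0.2809 0.2193]
Gstart [0.4484 0.2905 0.1372]
Gend [0.4377 0.2918 0.1188]
```

```bash
python3 - <<'E'
from h import *
d=np.load('w6.npz'); p={k:d[k] for k in ['fx','fy','cx','cy']}; p['T_tool_cam']=d['T']
print('plate far edge tool x', bp((322,236),-.016,{**p},np.zeros(3),np.diag([1,-1,-1.])))
print('L/R', bp((247,236),-.016,p,np.zeros(3),np.diag([1,-1,-1.])),bp((397,236),-.016,p,np.zeros(3),np.diag([1,-1,-1.])))
plan([((.449,.2902,.25),172.8),((.449,.2902,.19),172.8)])
E
```

```text
plate far edge tool x [ 0.02930851 -0.00086944 -0.016     ]
L/R [ 0.02929685  0.0395792  -0.016     ] [ 0.02932018 -0.04132753 -0.016     ]
[[0.13, 0.93, 0.06, -0.18], [0.11, 0.93, 0.06, -0.18], [0.09, 0.94, 0.06, -0.18], [0.07, 0.94, 0.06, -0.18], [0.0, -0.0, 0.75, -0.0]]
[[0.0, -0.0, 0.75, -0.0]]
```

Call:
carry_out(series=[{"hand": 0, "dx": 0.13, "dy": 0.92, "dz": 0.06, "twist": -0.19}, {"hand": 0, "dx": 0.11, "dy": 0.93, "dz": 0.06, "twist": -0.19}, {"hand": 0, "dx": 0.09, "dy": 0.93, "dz": 0.06, "twist": -0.18}, {"hand": 0, "dx": 0.07, "dy": 0.93, "dz": 0.06, "twist": -0.18}, {"hand": 0, "dx": 0, "dy": 0, "dz": 0, "twist": 0}])

```text
clock: 10.75
tcp_pos: [0.4492, 0.2929, 0.2492]
eef_rot: [-0.188, -3.135, -0.004]
wrist_force: [0.6, -0.3, -0.9]
grip_width: 0.012
grip_force: 10.0
```

Call:
carry_out(series=[{"hand": 0, "dx": 0, "dy": 0, "dz": 0.5, "twist": 0}, {"hand": 0, "dx": 0, "dy": 0, "dz": 0.5, "twist": 0}, {"hand": 0, "dx": 0, "dy": 0, "dz": 0.5, "twist": 0}, {"hand": 0, "dx": 0, "dy": 0, "dz": 0, "twist": 0}, {"hand": 0, "dx": 0, "dy": 0, "dz": 0, "twist": 0}])

```text
clock: 11.25
tcp_pos: [0.4494, 0.2883, 0.1902]
eef_rot: [-0.196, -3.135, 0.0]
wrist_force: [-0.1, 0.1, -0.4]
grip_width: 0.0119
grip_force: 10.0
```

```bash
python3 - <<'E'
from h import *
pos,M=yaw(); p=vision.camera('wrist'); s=readout.get_state(); print(s['clock'],pos,np.degrees(np.arctan2(M[1,0],M[0,0])),s['wrist_force'])
for n in ['cradle','cradle_home','bail_axis','bail_tab','bottle']: print(n,best(spotter.landmark_of,n,p))
p=vision.camera('top'); save(p,'t7.png')
for n in ['comb','comb_grip','cradle','cradle_home','bail_axis']: print(n,best(spotter.landmark_of,n,p))
E
```

```text
11.3 [0.44943283 0.28828781 0.19020363] 172.85860435561312 [-0.22841375  0.01626945 -1.84780387]
cradle []
cradle_home []
bail_axis []
bail_tab [([0.5264, 0.2815, 0.2241], 0.76), ([0.4538, 0.2834, 0.1947], 0.7)]
bottle []
comb [([0.4532, 0.2898, 0.1425], 0.54)]
comb_grip [([0.4522, 0.2894, 0.1977], 0.5)]
cradle [([0.4727, 0.286, 0.0502], 0.95)]
cradle_home [([0.4664, 0.2876, 0.0655], 0.55)]
bail_axis [([0.4983, 0.2853, 0.1242], 0.65)]
```

Call:
carry_out(series=[{"hand": 0, "dx": 0, "dy": 0.02, "dz": 0.4, "twist": 0}, {"hand": 0, "dx": 0, "dy": 0, "dz": 0.4, "twist": 0}, {"hand": 0, "dx": 0, "dy": 0, "dz": 0.3, "twist": 0}, {"hand": 0, "dx": 0, "dy": 0, "dz": 0.2, "twist": 0}, {"hand": 0, "dx": 0, "dy": 0, "dz": 0, "twist": 0}], squeeze=5)

```text
clock: 12.35
tcp_pos: [0.449, 0.2891, 0.1367]
eef_rot: [-0.196, -3.133, 0.002]
wrist_force: [0.9, -0.1, -1.8]
grip_width: 0.012
grip_force: 5.0
```

Call:
carry_out(series=[{"hand": 0, "dx": 0, "dy": 0, "dz": 0.1, "twist": 0}, {"hand": 0, "dx": 0, "dy": 0, "dz": 0.1, "twist": 0}, {"hand": 0, "dx": 0, "dy": 0, "dz": 0, "twist": 0}, {"hand": 0, "dx": 0, "dy": 0, "dz": 0, "twist": 0}, {"hand": 0, "dx": 0, "dy": 0, "dz": 0, "twist": 0}])

```text
clock: 12.85
tcp_pos: [0.4499, 0.2895, 0.1302]
eef_rot: [0.196, 3.135, 0.001]
wrist_force: [-0.0, -0.1, -2.0]
grip_width: 0.0121
grip_force: 5.0
```

```bash
cat > chk.py <<'E'
from h import *
import sys
s=readout.get_state(); pos,M=yaw(); print(round(s['clock'],2),pos.round(4),np.degrees(np.arctan2(M[1,0],M[0,0])).round(2),np.round(s['wrist_force'],1),np.round(s['moment'],2),round(s['grip_width'],4))
for c in ['scene','top']:
    p=vision.camera(c); save(p,c+sys.argv[1]+'.png')
    for n in ['comb','comb_grip','bail_tab']: print(c,n,best(spotter.landmark_of,n,p))
E
python3 chk.py 8
```

```text
12.85 [0.4499 0.2895 0.1302] 172.86 [-0.  -0.1 -2. ] [0.03 0.01 0.06] 0.0121
scene comb [([0.4477, 0.287, 0.0791], 0.96)]
scene comb_grip [([0.4508, 0.2863, 0.1382], 0.78)]
scene bail_tab [([0.5251, 0.2755, 0.2208], 0.57)]
top comb [([0.449, 0.2919, 0.0808], 0.56), ([0.4683, 0.2855, 0.0674], 0.53)]
top comb_grip [([0.527, 0.2806, 0.2193], 0.53)]
top bail_tab [([0.5288, 0.283, 0.2196], 0.56), ([0.4748, 0.288, 0.0501], 0.38)]
```

Call:
carry_out(series=[{"hand": 0, "dx": 0, "dy": 0, "dz": 0.05, "twist": 0}, {"hand": 0, "dx": 0, "dy": 0, "dz": 0.05, "twist": 0}, {"hand": 0, "dx": 0, "dy": 0, "dz": 0, "twist": 0}, {"hand": 0, "dx": 0, "dy": 0, "dz": 0, "twist": 0}, {"hand": 0, "dx": 0, "dy": 0, "dz": 0, "twist": 0}])

```text
clock: 13.75
tcp_pos: [0.4494, 0.2895, 0.1258]
eef_rot: [-0.196, -3.135, -0.0]
wrist_force: [-1.9, 0.4, -0.4]
grip_width: 0.0119
grip_force: 5.0
```

Call:
carry_out(series=[{"hand": 0, "dx": 0.02, "dy": 0, "dz": 0.05, "twist": 0}, {"hand": 0, "dx": 0.03, "dy": 0, "dz": 0.05, "twist": 0}, {"hand": 0, "dx": 0, "dy": 0, "dz": 0, "twist": 0}, {"hand": 0, "dx": 0, "dy": 0, "dz": 0, "twist": 0}, {"hand": 0, "dx": 0, "dy": 0, "dz": 0, "twist": 0}])

```text
clock: 14.25
tcp_pos: [0.4476, 0.2897, 0.1218]
eef_rot: [-0.196, -3.135, -0.0]
wrist_force: [-1.2, 0.2, 0.5]
grip_width: 0.0122
grip_force: 5.0
```

Call:
carry_out(series=[{"hand": 0, "dx": 0.05, "dy": 0, "dz": 0.04, "twist": 0}, {"hand": 0, "dx": 0.05, "dy": 0, "dz": 0.05, "twist": 0}, {"hand": 0, "dx": 0.04, "dy": 0, "dz": 0.05, "twist": 0}, {"hand": 0, "dx": 0, "dy": 0, "dz": 0, "twist": 0}, {"hand": 0, "dx": 0, "dy": 0, "dz": 0, "twist": 0}])

```text
clock: 14.75
tcp_pos: [0.4421, 0.2903, 0.116]
eef_rot: [-0.196, -3.135, 0.0]
wrist_force: [0.5, 0.1, -0.6]
grip_width: 0.0116
grip_force: 5.0
```

```bash
python3 chk.py 9; python3 - <<'E'
import cv2
a=cv2.imread('pics/scene9.png')[180:290,160:270]; b=cv2.imread('pics/top9.png')[215:305,180:290]
a=cv2.resize(a,(400,400),interpolation=cv2.INTER_CUBIC); b=cv2.resize(b,(400,400),interpolation=cv2.INTER_CUBIC)
cv2.imwrite('pics/c9.png',cv2.hconcat([a,b]))
E
```

```text
14.75 [0.4421 0.2903 0.116 ] 172.86 [ 0.5  0.1 -0.6] [ 0.05 -0.08 -0.01] 0.0116
scene comb [([0.4531, 0.286, 0.0655], 0.86)]
scene comb_grip [([0.4415, 0.2897, 0.1279], 0.89)]
scene bail_tab [([0.5243, 0.2729, 0.221], 0.76)]
top comb []
top comb_grip []
top bail_tab [([0.5271, 0.2778, 0.216], 0.58)]
```

The network's comb origin and grip point show the comb has leaned about 11° towards the robot, so the passive tilt works. I'll continue the arc.

Call:
carry_out(series=[{"hand": 0, "dx": 0.05, "dy": 0, "dz": 0.08, "twist": 0}, {"hand": 0, "dx": 0.04, "dy": 0, "dz": 0.08, "twist": 0}, {"hand": 0, "dx": 0.03, "dy": 0, "dz": 0.08, "twist": 0}, {"hand": 0, "dx": 0, "dy": 0, "dz": 0, "twist": 0}, {"hand": 0, "dx": 0, "dy": 0, "dz": 0, "twist": 0}])

```text
clock: 15.65
tcp_pos: [0.4369, 0.2908, 0.1063]
eef_rot: [-0.195, -3.135, 0.001]
wrist_force: [-0.1, -0.4, -1.2]
grip_width: 0.0122
grip_force: 5.0
```

```bash
python3 chk.py 10
```

```text
15.65 [0.4369 0.2908 0.1063] 172.86 [-0.1 -0.4 -1.2] [ 0.08 -0.02  0.  ] 0.0122
scene comb [([0.4642, 0.2892, 0.0599], 0.91)]
scene comb_grip [([0.4381, 0.2891, 0.115], 0.88)]
scene bail_tab [([0.526, 0.2762, 0.2205], 0.62), ([0.4779, 0.2853, 0.0534], 0.45)]
top comb [([0.4627, 0.2894, 0.0641], 0.45)]
top comb_grip [([0.5839, -0.2379, 0.0034], 0.21)]
top bail_tab [([0.525, 0.2811, 0.22], 0.62)]
```

The comb now leans about 25°, close to home. I'll press a little further, then release and lift.

Call:
carry_out(series=[{"hand": 0, "dx": 0.02, "dy": 0, "dz": 0.06, "twist": 0}, {"hand": 0, "dx": 0, "dy": 0, "dz": 0.06, "twist": 0}, {"hand": 0, "dx": 0, "dy": 0, "dz": 0, "twist": 0}, {"hand": 0, "dx": 0, "dy": 0, "dz": 0, "twist": 0}, {"hand": 0, "dx": 0, "dy": 0, "dz": 0, "twist": 0}])

```text
clock: 16.55
tcp_pos: [0.4372, 0.2911, 0.1027]
eef_rot: [0.195, 3.134, 0.001]
wrist_force: [-0.1, -1.1, 5.6]
grip_width: 0.0118
grip_force: 5.0
```

Call:
carry_out(series=[{"hand": 24, "dx": 0, "dy": 0, "dz": 0, "twist": 0}, {"hand": 24, "dx": 0, "dy": 0, "dz": 0, "twist": 0}, {"hand": 24, "dx": 0, "dy": 0, "dz": 0, "twist": 0}, {"hand": 24, "dx": 0, "dy": 0, "dz": 0, "twist": 0}, {"hand": 24, "dx": 0, "dy": 0, "dz": 0, "twist": 0}])

```text
clock: 17.05
tcp_pos: [0.4365, 0.2911, 0.1017]
eef_rot: [-0.196, -3.135, 0.0]
wrist_force: [0.6, 0.3, 0.2]
grip_width: 0.024
grip_force: 0.0
```

Call:
carry_out(series=[{"hand": 24, "dx": 0, "dy": 0, "dz": -0.2, "twist": 0}, {"hand": 24, "dx": 0, "dy": 0, "dz": -0.3, "twist": 0}, {"hand": 24, "dx": 0, "dy": 0, "dz": -0.5, "twist": 0}, {"hand": 24, "dx": 0, "dy": 0, "dz": -0.6, "twist": 0}, {"hand": 10, "dx": 0, "dy": 0, "dz": 0, "twist": 0}])

```text
clock: 17.55
tcp_pos: [0.4391, 0.2923, 0.1699]
eef_rot: [0.195, 3.128, 0.007]
wrist_force: [0.1, -0.2, 0.9]
grip_width: 0.0191
grip_force: 0.0
```

```bash
python3 chk.py 11; python3 - <<'E'
from h import *
pos,M=yaw(); p=vision.camera('wrist'); save(p,'w11.png')
for n in ['comb','comb_grip','cradle_home','cradle']: print(n,best(spotter.landmark_of,n,p))
E
```

```text
17.55 [0.4391 0.2923 0.1699] 172.86 [ 0.1 -0.2  0.9] [0.05 0.01 0.05] 0.0191
scene comb [([0.4581, 0.2877, 0.0606], 0.72)]
scene comb_grip []
scene bail_tab [([0.525, 0.2759, 0.221], 0.54)]
top comb []
top comb_grip []
top bail_tab [([0.5258, 0.2799, 0.2167], 0.45)]
comb [([0.4645, 0.2863, 0.0629], 0.79)]
comb_grip [([0.4347, 0.2909, 0.1107], 0.92)]
cradle_home []
cradle []
```

```bash
python3 - <<'E'
import cv2
a=cv2.imread('pics/w11.png')[120:420,120:520]; b=cv2.imread('pics/scene11.png')[170:290,150:270]
a=cv2.resize(a,(480,360)); b=cv2.resize(b,(320,320),interpolation=cv2.INTER_CUBIC); b=cv2.copyMakeBorder(b,0,40,0,0,cv2.BORDER_CONSTANT)
cv2.imwrite('pics/c11.png',cv2.hconcat([a,b]))
E
```

```text
(no output)
```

View pics/c11.png

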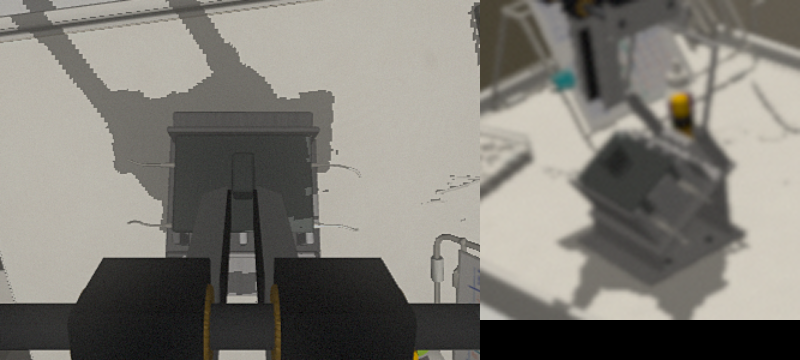

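The plate lies square behind the front wall and between the fins, so it looks home. I'll press lightly on the rib top with closed fingers, which also checks its height.

Call:
carry_out(series=[{"hand": 0, "dx": 0.15, "dy": 0, "dz": 0, "twist": 0}, {"hand": 0, "dx": 0, "dy": 0, "dz": 0.2, "twist": 0}, {"hand": 0, "dx": 0, "dy": 0, "dz": 0.3, "twist": 0}, {"hand": 0, "dx": 0, "dy": 0, "dz": 0.3, "twist": 0}, {"hand": 0, "dx": 0, "dy": 0, "dz": 0.1, "twist": 0}])

```text
clock: 18.7
tcp_pos: [0.4305, 0.2916, 0.1299]
eef_rot: [-0.195, -3.135, 0.001]
wrist_force: [-6.3, -2.7, 27.7]
grip_width: 0.0004
grip_force: 13.0
```

Call:
carry_out(series=[{"hand": 0, "dx": 0, "dy": 0, "dz": 0.1, "twist": 0}, {"hand": 0, "dx": 0, "dy": 0, "dz": 0, "twist": 0}, {"hand": 0, "dx": 0, "dy": 0, "dz": 0.05, "twist": 0}, {"hand": 0, "dx": 0, "dy": 0, "dz": 0, "twist": 0}, {"hand": 0, "dx": 0, "dy": 0, "dz": 0, "twist": 0}])

```text
clock: 19.2
tcp_pos: [0.4307, 0.2917, 0.1296]
eef_rot: [0.195, 3.133, 0.002]
wrist_force: [-10.5, -5.0, 38.3]
grip_width: 0.0006
grip_force: 18.9
```

Contact came at the expected rib-top height and is solid, so the comb is home. Now I'll retract and go up and over, behind the bail.

Call:
carry_out(series=[{"hand": 0, "dx": 0, "dy": 0, "dz": -0.6, "twist": 0}, {"hand": 0, "dx": 0, "dy": 0, "dz": -0.9, "twist": 0}, {"hand": 0, "dx": 0, "dy": 0, "dz": -0.9, "twist": 0}, {"hand": 0, "dx": 0, "dy": 0, "dz": -0.9, "twist": 0}, {"hand": 0, "dx": 0, "dy": 0, "dz": -0.6, "twist": 0}])

```text
clock: 19.7
tcp_pos: [0.4312, 0.292, 0.2816]
eef_rot: [0.196, 3.134, 0.002]
wrist_force: [0.8, 0.6, -0.3]
grip_width: 0.0005
grip_force: 0.0
```

```bash
python3 chk.py 12; python3 - <<'E'
from h import *
p=vision.camera('wrist')
for n in ['comb','comb_grip','bail_tab','bail_axis']: print(n,best(spotter.landmark_of,n,p))
A=np.array([.497,.2844]);e=np.array([.992,-.125])
pos,_=yaw(); print('f,z now',(pos[:2]-A)@e,pos[2],'lat',(pos[:2]-A)@[.125,.992])
r=.099
for a in range(75,215,15):
    u=np.array([np.cos(np.radians(a)),np.sin(np.radians(a))]); n=np.array([u[1],-u[0]]); c=r*u+.002*n
    print(a,'TCP f %.4f z %.4f'%(c[0]+(.008 if a<=180 else -.008),c[1]+.1275+.008))
E
```

```text
19.7 [0.4312 0.292  0.2816] 172.85 [ 0.8  0.6 -0.3] [ 0.01 -0.01  0.  ] 0.0005
scene comb [([0.4614, 0.2897, 0.0601], 0.67)]
scene comb_grip [([0.435, 0.2869, 0.1134], 0.97)]
scene bail_tab [([0.5269, 0.2779, 0.2206], 0.74)]
top comb [([0.4652, 0.2874, 0.0627], 0.61)]
top comb_grip []
top bail_tab [([0.5269, 0.2807, 0.2182], 0.6)]
comb [([0.4644, 0.2863, 0.0587], 0.91)]
comb_grip [([0.4385, 0.2855, 0.1136], 0.92)]
bail_tab []
bail_axis []
f,z now -0.06687265601503706 0.27938750662411643 lat -0.0010626581328941958
75 TCP f 0.0356 z 0.2306
90 TCP f 0.0100 z 0.2345
105 TCP f -0.0157 z 0.2316
120 TCP f -0.0398 z 0.2222
135 TCP f -0.0606 z 0.2069
150 TCP f -0.0767 z 0.1867
165 TCP f -0.0871 z 0.1631
180 TCP f -0.0910 z 0.1375
195 TCP f -0.1041 z 0.1118
210 TCP f -0.0947 z 0.0877
```

Call:
carry_out(series=[{"hand": 0, "dx": -0.7, "dy": -0.02, "dz": 0, "twist": 0}, {"hand": 0, "dx": -0.9, "dy": 0, "dz": 0, "twist": 0}, {"hand": 0, "dx": -0.9, "dy": 0, "dz": 0, "twist": 0}, {"hand": 0, "dx": -0.9, "dy": 0, "dz": 0, "twist": 0}, {"hand": 0, "dx": -0.2, "dy": 0, "dz": 0, "twist": 0}])

```text
clock: 20.85
tcp_pos: [0.5769, 0.2722, 0.2785]
eef_rot: [0.199, 3.135, -0.001]
wrist_force: [-0.7, -0.2, -0.8]
grip_width: 0.0009
grip_force: 0.0
```

Call:
carry_out(series=[{"hand": 0, "dx": 0, "dy": 0, "dz": 0, "twist": 0}, {"hand": 0, "dx": 0, "dy": 0, "dz": 0.5, "twist": 0}, {"hand": 0, "dx": 0, "dy": 0, "dz": 0.5, "twist": 0}, {"hand": 0, "dx": 0, "dy": 0, "dz": 0.3, "twist": 0}, {"hand": 0, "dx": 0, "dy": 0, "dz": 0, "twist": 0}])

```text
clock: 21.35
tcp_pos: [0.5711, 0.2731, 0.2264]
eef_rot: [-0.194, -3.132, 0.002]
wrist_force: [0.1, -0.5, 0.2]
grip_width: 0.0009
grip_force: 0.0
```

```bash
python3 - <<'E'
from h import *
s=readout.get_state(); A=np.array([.497,.2844]);e=np.array([.992,-.125])
pos,_=yaw(); print(s['clock'],s['wrist_force'],pos,'f,z now',(pos[:2]-A)@e,pos[2],'lat',(pos[:2]-A)@[.125,.992])
p=vision.camera('scene'); print(best(spotter.landmark_of,'bail_tab',p),best(spotter.landmark_of,'bottle',p))
E
```

```text
21.35 [ 0.12194327 -0.52285428  0.23553744] [0.571122   0.27306758 0.22639817] f,z now 0.0749455769177922 0.22639817380003835 lat -0.001976505836443474
[([0.5264, 0.2792, 0.2206], 0.67)] [([0.6488, 0.4197, 0.0026], 0.48)]
```

Call:
carry_out(series=[{"hand": 0, "dx": 0.5, "dy": 0.04, "dz": -0.05, "twist": 0}, {"hand": 0, "dx": 0.48, "dy": 0, "dz": -0.05, "twist": 0}, {"hand": 0, "dx": 0.32, "dy": 0, "dz": -0.05, "twist": 0}, {"hand": 0, "dx": 0.32, "dy": 0, "dz": -0.05, "twist": 0}, {"hand": 0, "dx": 0.32, "dy": 0, "dz": 0.02, "twist": 0}])

```text
clock: 22.0
tcp_pos: [0.4966, 0.2846, 0.2361]
eef_rot: [0.196, 3.133, 0.002]
wrist_force: [0.4, 0.0, -0.0]
grip_width: 0.0006
grip_force: 0.4
```

Call:
carry_out(series=[{"hand": 0, "dx": 0.32, "dy": 0, "dz": 0.05, "twist": 0}, {"hand": 0, "dx": 0.3, "dy": 0, "dz": 0.1, "twist": 0}, {"hand": 0, "dx": 0.3, "dy": 0, "dz": 0.13, "twist": 0}, {"hand": 0, "dx": 0.26, "dy": 0, "dz": 0.18, "twist": 0}, {"hand": 0, "dx": 0.26, "dy": 0, "dz": 0.2, "twist": 0}])

```text
clock: 22.5
tcp_pos: [0.4384, 0.2915, 0.2079]
eef_rot: [-0.195, -3.135, 0.0]
wrist_force: [0.6, 0.2, 0.0]
grip_width: 0.0008
grip_force: 0.2
```

```bash
cat > b.py <<'E'
from h import *
s=readout.get_state(); A=np.array([.497,.2844]);e=np.array([.992,-.125])
pos,_=yaw(); print(s['clock'],np.round(s['wrist_force'],1),'f,z now',(pos[:2]-A)@e,pos[2],'lat',(pos[:2]-A)@[.125,.992])
for c in ['scene','top']:
    p=vision.camera(c)
    for r in spotter.landmark_of('bail_tab',p)[:2]:
        x=np.array(r['xyz']); print(c,x.round(3),round(r['confidence'],2),'world ang',np.degrees(np.arctan2(x[2]-.1275,(x[:2]-A)@e)))
E
python3 b.py
```

```text
22.5 [0.6 0.2 0. ] f,z now -0.05901262691557886 0.20785460447222956 lat -0.00023346647984735634
scene [0.43  0.289 0.196] 0.54 world ang 134.21858786134487
```

Call:
carry_out(series=[{"hand": 0, "dx": 0.22, "dy": 0, "dz": 0.26, "twist": 0}, {"hand": 0, "dx": 0.2, "dy": 0, "dz": 0.27, "twist": 0}, {"hand": 0, "dx": 0.14, "dy": 0, "dz": 0.3, "twist": 0}, {"hand": 0, "dx": 0.14, "dy": 0, "dz": 0.3, "twist": 0}, {"hand": 0, "dx": 0.14, "dy": 0, "dz": 0.32, "twist": 0}])

```text
clock: 23.2
tcp_pos: [0.4072, 0.2959, 0.1506]
eef_rot: [0.196, 3.134, 0.001]
wrist_force: [0.8, 0.7, 0.1]
grip_width: 0.0007
grip_force: 0.2
```

Call:
carry_out(series=[{"hand": 0, "dx": 0.12, "dy": 0, "dz": 0.32, "twist": 0}, {"hand": 0, "dx": 0.05, "dy": 0, "dz": 0.32, "twist": 0}, {"hand": 0, "dx": 0.05, "dy": 0, "dz": 0.32, "twist": 0}, {"hand": 0, "dx": 0, "dy": 0, "dz": 0.2, "twist": 0}, {"hand": 0, "dx": 0, "dy": 0, "dz": 0, "twist": 0}])

```text
clock: 23.7
tcp_pos: [0.3973, 0.2964, 0.1034]
eef_rot: [-0.196, -3.134, 0.002]
wrist_force: [0.3, 0.2, -0.7]
grip_width: 0.0007
grip_force: 0.0
```

```bash
python3 b.py
```

```text
23.7 [ 0.3  0.2 -0.7] f,z now -0.10042860946197923 0.10340281815423162 lat -0.0005245139055203574
scene [0.41  0.289 0.094] 0.76 world ang -158.50429353204552
```

Call:
carry_out(series=[{"hand": 0, "dx": 0, "dy": 0, "dz": 0.15, "twist": 0}, {"hand": 0, "dx": 0, "dy": 0, "dz": 0.15, "twist": 0}, {"hand": 0, "dx": 0, "dy": 0, "dz": 0.04, "twist": 0}, {"hand": 0, "dx": 0, "dy": 0, "dz": 0, "twist": 0}, {"hand": 0, "dx": 0, "dy": 0, "dz": 0, "twist": 0}])

```text
clock: 24.4
tcp_pos: [0.3973, 0.2968, 0.0906]
eef_rot: [-0.196, -3.135, 0.0]
wrist_force: [-0.8, -0.5, -0.8]
grip_width: 0.0008
grip_force: 0.0
```

Call:
carry_out(series=[{"hand": 0, "dx": 0, "dy": 0, "dz": 0.03, "twist": 0}, {"hand": 0, "dx": 0, "dy": 0, "dz": 0, "twist": 0}, {"hand": 0, "dx": 0, "dy": 0, "dz": 0.03, "twist": 0}, {"hand": 0, "dx": 0, "dy": 0, "dz": 0, "twist": 0}, {"hand": 0, "dx": 0, "dy": 0, "dz": 0, "twist": 0}])

```text
clock: 24.9
tcp_pos: [0.3974, 0.2968, 0.0883]
eef_rot: [0.196, 3.135, 0.0]
wrist_force: [0.2, -0.2, 0.7]
grip_width: 0.0009
grip_force: 0.1
```

```bash
python3 b.py
```

```text
24.9 [ 0.2 -0.2  0.7] f,z now -0.10035494106321331 0.08826554420146303 lat -0.00017556229822569616
scene [0.416 0.291 0.083] 0.47 world ang -151.22829203915774
```

Call:
carry_out(series=[{"hand": 0, "dx": 0, "dy": 0, "dz": 0.04, "twist": 0}, {"hand": 0, "dx": 0, "dy": 0, "dz": 0, "twist": 0}, {"hand": 0, "dx": 0, "dy": 0, "dz": 0.03, "twist": 0}, {"hand": 0, "dx": 0, "dy": 0, "dz": 0, "twist": 0}, {"hand": 0, "dx": 0, "dy": 0, "dz": 0, "twist": 0}])

```text
clock: 25.6
tcp_pos: [0.3973, 0.2967, 0.0854]
eef_rot: [-0.196, -3.135, 0.0]
wrist_force: [-0.7, -0.5, 0.4]
grip_width: 0.0005
grip_force: 0.0
```

Call:
carry_out(series=[{"hand": 0, "dx": 0, "dy": 0, "dz": 0.03, "twist": 0}, {"hand": 0, "dx": 0, "dy": 0, "dz": 0, "twist": 0}, {"hand": 0, "dx": 0, "dy": 0, "dz": 0.03, "twist": 0}, {"hand": 0, "dx": 0, "dy": 0, "dz": 0, "twist": 0}, {"hand": 0, "dx": 0, "dy": 0, "dz": 0, "twist": 0}])

```text
clock: 26.1
tcp_pos: [0.3977, 0.2969, 0.0838]
eef_rot: [0.195, 3.135, 0.001]
wrist_force: [-0.7, -0.3, 5.5]
grip_width: 0.0005
grip_force: 2.6
```

The force has risen to 5.5 N, so the bail is at its stop. I'll lift straight up and check.

Call:
carry_out(series=[{"hand": 0, "dx": 0, "dy": 0, "dz": -0.3, "twist": 0}, {"hand": 0, "dx": 0.3, "dy": 0, "dz": -0.6, "twist": 0}, {"hand": 0, "dx": 0.4, "dy": 0, "dz": -0.9, "twist": 0}, {"hand": 0, "dx": 0.4, "dy": 0, "dz": -0.9, "twist": 0}, {"hand": 0, "dx": 0, "dy": 0, "dz": -0.6, "twist": 0}])

```text
clock: 26.6
tcp_pos: [0.3523, 0.3026, 0.218]
eef_rot: [0.194, 3.134, 0.003]
wrist_force: [1.0, 1.1, -0.6]
grip_width: 0.0003
grip_force: 0.0
```

```bash
python3 b.py; python3 chk.py 20; python3 - <<'E'
from h import *
p=vision.camera('wrist')
for n in ['comb','comb_grip','bail_tab','bottle']: print(n,best(spotter.landmark_of,n,p))
E
```

```text
26.6 [ 1.   1.1 -0.6] f,z now -0.1457751556559675 0.21802216900615826 lat -2.126977631643003e-05
scene [0.416 0.29  0.08 ] 0.89 world ang -149.7355441808308
scene [0.497 0.282 0.129] 0.4 world ang 88.79696545551175
top [0.42  0.294 0.079] 0.76 world ang -148.25921776722973
26.8 [0.3537 0.3022 0.2153] 172.86 [-0.3 -0.7 -0.7] [0.07 0.02 0.01] 0.0009
scene comb [([0.4588, 0.2889, 0.06], 0.71), ([0.5817, -0.2356, -0.0036], 0.38)]
scene comb_grip [([0.4352, 0.2898, 0.1133], 0.89)]
scene bail_tab [([0.4163, 0.2891, 0.0807], 0.95)]
top comb [([0.4631, 0.2858, 0.0654], 0.65)]
top comb_grip [([0.4344, 0.2924, 0.1135], 0.64)]
top bail_tab [([0.4143, 0.2947, 0.077], 0.68)]
comb [([0.464, 0.29, 0.0626], 0.92)]
comb_grip [([0.4342, 0.2895, 0.1143], 0.69)]
bail_tab []
bottle [([0.647, 0.4212, -0.0032], 0.79)]
```

The bail reads closed at about 210° world angle, the comb is home, the bottle hasn't moved and the arm is clear.

```bash
python3 -c "
from station import bot
print(bot.close_job())"
```

```text
the job is handed in; nothing more can be done
None
```

I handed the job in at about 27 s: by my last camera and force checks the comb is home on the rest, the bail is closed over it, the jar and bottle weren't touched and the arm is clear, but the hand-in returned no verdict.

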